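# Collapse the telescoping support one hole and lay the lock rail on the stand

## Robot

A 6-joint arm with a two-finger parallel gripper is mounted at the origin on the work surface. World frame = base frame: x ahead of the robot, y to its left, z up, the work surface at z = 0. Lengths are in mm, angles in rad, forces in N, time in s.
With the tool pointing down it reaches from about 275 to 1000 mm from the base axis. Payload 8.4 kg.
Tool frame: the origin (TCP) lies at the very end of the fingers, on their centre line; the grasp point (between the pads) lies 19 mm behind it; x points along the fingers, y is the direction in which the jaws open and shut, and the axes are right-handed (so a half turn about x gives the same grasp; the last joint's range is limited). The gripper opens to 85 mm and grips with 20 to 120 N. Pads are 22 mm wide; open, the fingers measure 114 mm over their backs; the gripper's body (76 mm by 85 mm) begins 54 mm behind the grasp point. The pads swing forward as they close: fully open they stand 13 mm farther back than shut.
Start: joints at [-1.179, 0.353, 1.633, -0, 1.155, -0.002], TCP at [239.811, -577.164, 231.281] pointing down, gripper open.
Joint ranges: [-2.63, 2.63], [-0.92, 2.1], [0.06, 2.66], [-1.3, 4.44], [0, 2.69], [-3.02, 3.02]. Speed limits (rad/s): [2.22, 2.22, 2.79, 3.14, 3.14, 3.14].

## Interface

Orientations are given as [roll, pitch, yaw] about the fixed x, y, z axes, in that order (R = Rz(yaw) Ry(pitch) Rx(roll)).
In Python, from rig import r, grab_frame, camera_params, sign_off gives the robot as it stands.
- The arm moves only by the tool drive_tool, never from a script. Its argument "rows" is one flat list of numbers, 7 for each row, row after row: the shift along the tool's x, y, z in mm, then the turn, a rotation vector about the tool's x, y, z in degrees, then the opening in per cent of the stroke, from 0 (shut) to 100 (fully open). In form: [x, y, z, rx, ry, rz, fingers, x, y, z, rx, ry, rz, fingers, ...]. A call has 1 to 10 rows; each row is the pose to reach, as a shift and turn from the pose measured when the call began, along the tool's axes at that moment; what a row does not reach only later rows make up. A row lasts 1/8 s, in which the tool goes at most 62.5 mm and 10.7 degrees, less where a joint would pass 70% of its speed; a pose out of reach is approached as far as the arm can. A call with a gripper value outside its range is refused whole. The fingers move at their own pace and stop on an object; "newtons" is the grip in N (left out, the last holds). Time passes only in rows, so rows that repeat a pose let the fingers close. It gives the time, the measured TCP pose, the force and the opening at its end, in the units of the state.
- r.sense(): the state, without advancing time (a new reading comes with each control period).
- grab_frame(name): name is "scene" or "side" or "wrist"; returns the picture (384x512x3 uint8, red, green, blue); there is no depth.
- camera_params(name): a dict with "vertical_fov" (degrees; the focal length in pixels is half the picture's height over the tangent of half this angle, whatever the lens; pixels are square), "cx", "cy" (the principal point, pixels), "k1" (the pictures are not rectified: a ray, as slopes to the right and down, at radius r is drawn at 1 + k1 r^2 times it, then the intrinsics apply), "pose" (4x4, takes a point from camera to world coordinates); the wrist camera has in their place "tool_from_camera" (4x4, takes a point from camera to tool coordinates, whose origin is the TCP and whose axes are the tool frame's). Camera axes: x right, y down, z forward; pixel columns grow to the right and rows downward; lengths in mm; the calibration is good to about 2 mm. A picture is of the moment at which its call begins: read the wrist's pose just before it. camera_params takes no time and is no camera call.
- sign_off(): hands the job in, once; it reports no verdict.
The state is a dict: "clock": time; "qpos": joint angles; "qvel": joint speeds; "joint_efforts": joint torques, N m; "eef_pos": TCP position; "tcp_rot": TCP orientation; "contact_force": force on the tool from outside, world axes, zero at the start; "wrist_torque": the same for the moment, N m; "opening": opening from 0.0 (shut) to 1.0 (fully open).
Only numpy, scipy, OpenCV 4.12 (cv2) and the standard library are available. Lean on these libraries where they do the work, as an engineer would, in place of code of your own. Each camera call takes 0.05 s, during which the arm holds its last target.

## Task

Lower the telescoping support of the work stand by one hole: squeeze its sprung red button in (moderately, about 15 N), slide the head down, let the button go and push gently from above until the catch clicks into the next hole and holds, without forcing it. Then lay the white lock rail in the rubber saddles of both supports, about centred, without dropping it; leave the other things on the bench as they are.

Things in the scene. Friction and masses are not known exactly. Their poses are not given: they have to be found in the camera images.
- base: Dark steel base plate of the work stand, fixed to the bench, 90 x 260 x 12 mm; origin at the centre of its underside, z up, y along its length. The two supports stand on it 100 mm either side of the origin along y, in either order; both have the same yaw as the plate.
- mast: Fixed inner tube of the telescoping support, 25 mm diameter, 125 mm tall, dark holes; origin at its foot on the base plate. The catch pin (8 mm) sits in the top hole; hole spacing differs from stand to stand: the next hole lies 30 to 50 mm lower (1.5 mm play either way); a third, not wanted, 30 mm below that. More than 35 N between pin and tube breaks the pin.
- head (a point): Centre of the rubber saddle floor on the telescoping support's sliding head, 214 mm above the bench at the start. The head is a grey block 46 mm (base's x) x 50 mm (y), 28 mm from the floor down, with 6 mm lips on its -x and +x edges rising 8 mm above the floor: a 34 mm channel along y, where closed fingers fit to push down. Below: a 34 mm tube, 66 mm long.
- button (a point): Middle of the outer face of the sprung red button on the base's +x side of the head (the side away from the robot), 22 mm wide (y) x 18 mm tall, 15 mm below the saddle floor. It stands 8 mm proud of the side face and presses 6 mm in (toward the base's -x). Squeeze it against the head's opposite (-x) face: 54 mm across when out, 48 mm fully in.
- catch (a joint): Travel of the red button and its pin, m: 0 out (pin fully in a hole), 0.006 fully in; about 3 N at first, 8 N fully in; over 35 N harms it. The pin is clear of its hole above 0.004; riding on the tube between holes it stays at 0.004 by itself, and it springs back to 0 over a hole if let go.
- sleeve (a joint): How far the sleeve has slid down, m: 0 at the start (top hole), 0.030 to 0.050 at the next hole. It is stiff: it stays where it is left and takes about 3 to 5 N to push down when the pin is clear of the holes.
- rest (a point): Centre of the saddle floor of the other, plain fixed support, 174 mm above the bench: same block, lips and channel (46 x 50 mm, 34 mm channel along y, lips 8 mm high); no button.
- strip_mid (a point): Centre (half-way up) of the white lock rail with black ends, 26 mm wide (its x) x 300 mm long (its y) x 24 mm tall, 0.17 to 0.35 kg, loose, lying flat on the bench at the start. Laid in the saddles, its centre is 12 mm above the saddle floors.
- lockcyl: A brass lock cylinder 30 mm across, 45 mm tall, loose on the bench, a bystander to leave alone; origin at its underside's centre.
- driver: A red-handled screwdriver about 200 mm long, loose on the bench, a bystander to leave alone; origin at its underside's centre.
- tape: A yellow roll of tape 90 mm across, 24 mm tall, loose on the bench, a bystander to leave alone; origin at its underside's centre.
- carton: A small white carton 70 x 110 x 40 mm, loose on the bench, a bystander to leave alone; origin at its underside's centre.
- oil: A blue oil bottle 50 mm across, 110 mm tall, loose on the bench, a bystander to leave alone; origin at its underside's centre.
- knobpiece: A steel door knob 40 mm across, 36 mm tall, loose on the bench, a bystander to leave alone; origin at its underside's centre.
- partscup: A green parts cup 70 mm across, 50 mm tall, loose on the bench, a bystander to leave alone; origin at its underside's centre.
- strip: The lock rail itself; origin at the centre of its underside.
- post: The plain fixed support, 170 mm tall to its lips; origin at its foot on the base plate's top.

How it is judged (in metres and radians):
On the way:
1. the telescoping support is locked in its next hole, button fully out, the rail not yet on it (value of joint sleeve between 0.027 and 0.053 m and value of joint catch below 0.0018 m and contact force between strip and sleeve below 0.05 N), for 0.2 s.
At the end, for the whole second after the job is handed in: The sleeve is locked in the next hole (slid 27 to 53 mm, button within 1.8 mm of fully out) and the rail rests still in the channels of both saddles, within 6 mm of the stand's centre line across and 35 mm of centred along it, within 0.08 rad of level and of the stand's direction, released (value of joint sleeve between 0.027 and 0.053 m and value of joint catch below 0.0018 m and x of strip_mid in the frame of base between -0.006 and 0.006 m and y of strip_mid in the frame of base between -0.035 and 0.035 m and angle between strip_mid's own z axis and vertical below 0.08 rad and angle between the y axis of strip_mid and the y axis of base, either way round below 0.08 rad and contact force between strip and sleeve above 0.1 N and contact force between strip and post above 0.1 N and linear speed of strip below 0.02 m/s); the robot touches nothing.
It fails at once if the catch pin is forced against the inner tube with more than 35 N (contact force between mast and catch above 35 N).
It fails at once if the red button is squeezed with more than 35 N (contact force between the fingers and catch above 35 N).
It fails at once if the rail is dropped or slammed on the stand (more than 60 N) (contact force between strip and sleeve above 60 N or contact force between strip and post above 60 N).
It fails at once if a bystander is moved more than 30 mm (distance of any of lockcyl, driver, tape, carton, oil, knobpiece, partscup from where it was at the start of the episode above 0.03 m).
It also fails if it takes over 72 s, if anything falls off the work surface, if the arm or the gripper's body presses on something with over 40 N, if the wrist force passes 120 N, or if a joint passes its speed limit or range.

## Working session

There is one attempt and no reset: what is moved stays moved. The work goes in short steps, Python scripts to look and compute and a tool call to move; the robot and the scene stay as the last step left them, time stands still between calls to the robot, and variables do not carry over. Pictures are saved under pics/ and viewed, and the job is handed in when it is done.

Besides the shell and the picture viewer there is one more tool, called after "Request:" as name(argument=value, ...), one argument or row to a line, values as JSON. drive_tool: Moves the arm, as the interface text tells. Its arguments: {"type":"object","properties":{"rows":{"type":"array","items":{"type":"number"}},"newtons":{"type":"number"}},"required":["rows"]}

```bash
ls; mkdir -p pics
python3 - <<'E'
from rig import r, grab_frame, camera_params
import cv2, numpy as np
np.set_printoptions(precision=4,suppress=True)
print(r.sense())
for n in ["scene","side","wrist"]:
    im=grab_frame(n); cv2.imwrite(f"pics/{n}0.png",im[:,:,::-1]); print(n,camera_params(n))
E
```

```text
pics
{'clock': 0.0, 'qpos': array([-1.1794,  0.3536,  1.6341, -0.    ,  1.1552, -0.0024]), 'qvel': array([-0.0009,  0.0009, -0.0022,  0.0003,  0.0009, -0.0006]), 'joint_efforts': array([  0.0012, -60.5247, -34.2065,  -0.0001,   0.0092,  -0.    ]), 'eef_pos': array([ 239.6379, -576.741 ,  230.5873]), 'tcp_rot': array([-1.573 ,  1.5695,  1.9624]), 'contact_force': array([-0.0328,  0.4349, -0.062 ]), 'wrist_torque': array([0.0083, 0.0249, 0.0332]), 'opening': 1.0006309262858122}
scene {'vertical_fov': 53.325656272169724, 'cx': 253.97739293464116, 'cy': 181.93949055723886, 'k1': -0.10887125664848413, 'pose': array([[  -0.4522,    0.6453,   -0.6157, 1240.0525],
       [   0.8918,    0.3168,   -0.3229,  352.9464],
       [  -0.0133,   -0.6951,   -0.7187,  923.5123],
       [   0.    ,    0.    ,    0.    ,    1.    ]])}
side {'vertical_fov': 54.00010848090061, 'cx': 251.98931806196185, 'cy': 193.76896585480927, 'k1': 0.008181143071459118, 'pose': array([[ -0.9767,  -0.141 ,   0.1618, 386.4308],
       [ -0.2144,   0.6031,  -0.7684, 811.4354],
       [  0.0108,  -0.7851,  -0.6192, 814.0376],
       [  0.    ,   0.    ,   0.    ,   1.    ]])}
wrist {'vertical_fov': 71.92584390310759, 'cx': 253.55077834785456, 'cy': 196.3523368599193, 'k1': -0.06190322143474861, 'tool_from_camera': array([[  -0.0009,   -0.314 ,    0.9494, -142.6742],
       [   1.    ,   -0.0018,    0.0004,    0.6608],
       [   0.0016,    0.9494,    0.314 ,  -81.3251],
       [   0.    ,    0.    ,    0.    ,    1.    ]])}
```

View pics/scene0.png

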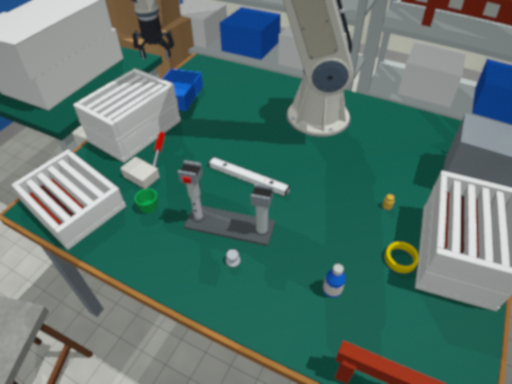

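View pics/side0.png

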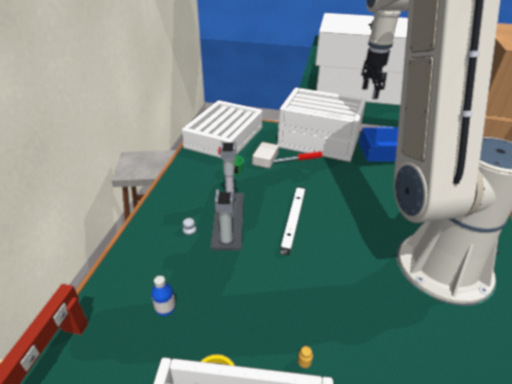

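View pics/wrist0.png

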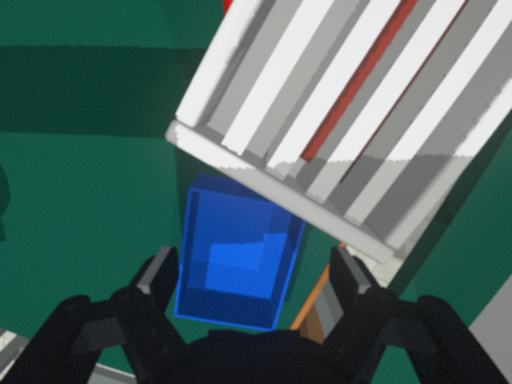

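The scene view shows the telescoping support at about (190,175), its red button at (186,181), the plain post at (262,195), the rail from (212,162) to (287,189), and the base plate around (230,225). The side view shows the head at (228,148), the post at (225,198) and the rail from (300,190) to (285,250). I'll crop and enlarge these.

Run:
```python
import cv2
a=cv2.imread("pics/scene0.png")[145:250,165:300]; cv2.imwrite("pics/sc_c.png",cv2.resize(a,None,fx=5.7,fy=5.7,interpolation=cv2.INTER_CUBIC))
b=cv2.imread("pics/side0.png")[135:260,180:330]; cv2.imwrite("pics/sd_c.png",cv2.resize(b,None,fx=4.8,fy=4.8,interpolation=cv2.INTER_CUBIC))
```

```text
(no output)
```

View pics/sc_c.png

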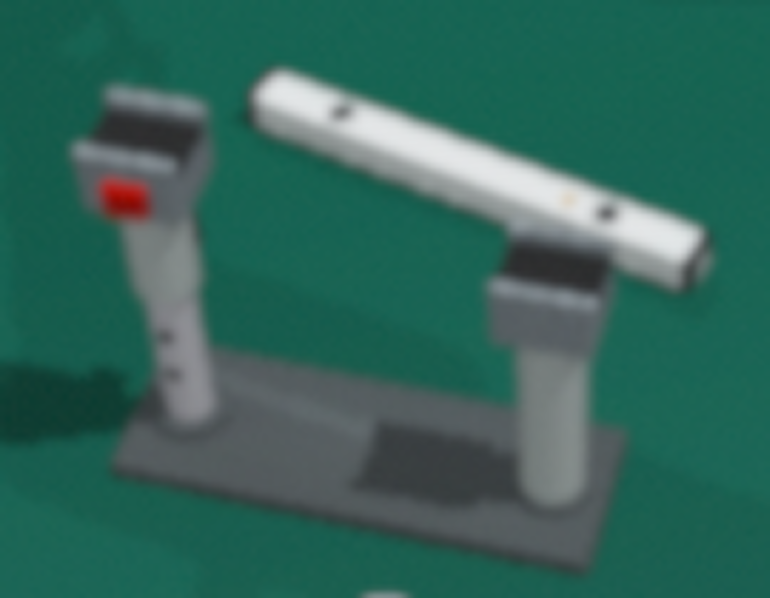

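View pics/sd_c.png

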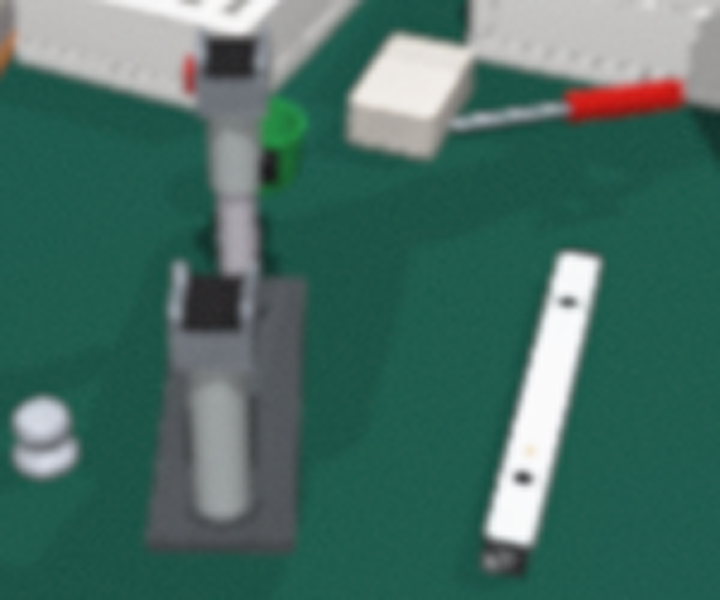

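```bash
cat > h.py <<'E'
import numpy as np, cv2
from scipy.spatial.transform import Rotation as Rn
np.set_printoptions(precision=3,suppress=True)
def Kf(p):
    f=192/np.tan(np.radians(p["vertical_fov"]/2)); return f
def tool_T(s):
    T=np.eye(4); T[:3,:3]=Rn.from_euler('xyz',s["tcp_rot"]).as_matrix(); T[:3,3]=s["eef_pos"]; return T
def ray(p,uv,T=None):
    f=Kf(p); d=np.array([(uv[0]-p["cx"])/f,(uv[1]-p["cy"])/f]); u=d.copy()
    for _ in range(20): u=d/(1+p["k1"]*(u@u))
    M=p["pose"] if "pose" in p else T@p["tool_from_camera"]
    return M[:3,3],M[:3,:3]@np.array([u[0],u[1],1.])
def plane(p,uv,z,T=None):
    o,d=ray(p,uv,T); return o+d*(z-o[2])/d[2]
def proj(p,X,T=None):
    M=p["pose"] if "pose" in p else T@p["tool_from_camera"]
    c=M[:3,:3].T@(np.asarray(X)-M[:3,3]); u=c[:2]/c[2]; u=u*(1+p["k1"]*(u@u)); return u*Kf(p)+[p["cx"],p["cy"]]
E
python3 - <<'E'
from h import *
from rig import camera_params
S=camera_params("scene"); D=camera_params("side")
sc=lambda x,y:(165+x/5.7-.4,145+y/5.7-.4)
sd=lambda x,y:(180+x/4.8-.4,135+y/4.8-.4)
def show(n,p,uv,z): print(n,plane(p,uv,z)[:2])
for n,xy in dict(LB=(115,462),RB=(588,562),RT=(628,430)).items(): show("base "+n,S,sc(*xy),12)
for n,xy in dict(NL=(148,540),NR=(296,542),FR=(307,280)).items(): show("sbase "+n,D,sd(*xy),12)
for n,xy in dict(nearL=(75,147),nearR=(180,162),farL=(106,90),farR=(206,104)).items(): show("head lip "+n,S,sc(*xy),222)
for n,xy in dict(nearL=(490,285),nearR=(603,298),farL=(512,228)).items(): show("post lip "+n,S,sc(*xy),182)
show("side headfloor",D,sd(230,60),214); show("side postfloor",D,sd(213,305),174)
for n,xy in dict(a=(283,72),b=(253,100),c=(708,235),d=(688,265)).items(): show("rail",S,sc(*xy),24)
for n,xy in dict(a=(558,252),b=(602,258),c=(484,545),d=(528,553)).items(): show("rail sd",D,sd(*xy),24)
print()
for nm,uv,z in [("cyl",(389,195),45),("tape",(402,247),24),("oil",(338,268),110),("knob",(233,251),36),("cup",(147,193),50),("carton",(140,168),40),("driver",(160,140),20)]: show(nm,S,uv,z)
E
```

```text
base LB [ 714.196 -160.784]
base RB [660.419  89.913]
base RT [574.509  72.468]
sbase NL [660.017  88.451]
sbase NR [572.246  69.962]
sbase FR [ 625.282 -181.695]
head lip nearL [ 690.172 -162.951]
head lip nearR [ 676.928 -113.223]
head lip farL [ 651.224 -172.064]
head lip farR [ 638.479 -123.485]
post lip nearL [649.838  32.618]
post lip nearR [634.203  82.522]
post lip farL [613.142  25.362]
side headfloor [ 665.017 -140.355]
side postfloor [623.232  53.09 ]
rail [ 423.397 -230.661]
rail [ 453.098 -234.041]
rail [435.371  58.022]
rail [461.633  57.122]
rail sd [ 452.635 -240.048]
rail sd [ 420.829 -240.17 ]
rail sd [459.578  58.255]
rail sd [433.057  58.798]

cyl [352.458 361.742]
tape [513.481 442.92 ]
oil [713.671 304.255]
knob [741.843  22.157]
cup [ 682.558 -318.743]
carton [ 594.746 -420.274]
driver [ 426.443 -466.129]
```

```bash
cat >> h.py <<'E'
YAW=0.211; BC=np.array([643.3,-45.3,0.])
def frame(yaw,sign=1,tilt=0):
    """tool x down, tool y along sign*(cos yaw,sin yaw); tilt about world jaw axis"""
    x=np.array([0,0,-1.]); y=sign*np.array([np.cos(yaw),np.sin(yaw),0]); z=np.cross(x,y)
    R=np.c_[x,y,z]
    return R
def delta(s,pos,R):
    T=tool_T(s); d=T[:3,:3].T@(np.asarray(pos)-T[:3,3]); rv=np.degrees(Rn.from_matrix(T[:3,:3].T@R).as_rotvec()); return d,rv
E
python3 - <<'E'
from h import *
from rig import r
s=r.sense(); print(tool_T(s))
for sg in (1,-1): print(sg,*delta(s,[664,-143,300],frame(YAW,sg)))
E
```

```text
[[  -0.       0.384   -0.923  239.661]
 [   0.001   -0.923   -0.384 -576.85 ]
 [  -1.      -0.001    0.     230.73 ]
 [   0.       0.       0.       1.   ]]
1 [ -69.027 -237.934 -558.31 ] [-79.53   -0.041   0.049]
-1 [ -69.027 -237.934 -558.31 ] [100.47    0.052   0.043]
```

Request:
drive_tool(
  rows=[-60,0,0,0,0,0,100,-80,-30,-60,-9,0,0,100,-80,-55,-115,-18,0,0,100,-80,-80,-170,-28,0,0,100,-80,-105,-230,-37,0,0,100,-80,-130,-290,-46,0,0,100,-80,-155,-350,-55,0,0,100,-80,-180,-410,-64,0,0,100,-80,-205,-470,-72,0,0,100,-80,-230,-528,-79.5,0,0,100],
  newtons=20,
)

```text
clock: 1.4
eef_pos: [628.9, -171.8, 310.8]
tcp_rot: [-2.759, 1.57, 2.168]
contact_force: [-0.2, -1.3, 0.8]
opening: 1.0
```

Run:
```python
from h import *
from rig import r, grab_frame, camera_params
s=r.sense(); im=grab_frame("wrist"); cv2.imwrite("pics/w1.png",im[:,:,::-1])
print(s["clock"],s["eef_pos"],s["qpos"],s["contact_force"])
print(*delta(s,[664,-143,300],frame(YAW,1)))
p=camera_params("wrist");T=tool_T(s)
X=BC+np.array([21,-97.8,0])
for n,z in [("head",214)]: print(n,proj(p,[X[0],X[1],z],T), "post",proj(p,[622.3,52.5,174],T))
```

```text
1.4 [ 628.879 -171.837  310.773] [-0.269  0.335  1.481  0.001  1.326 -0.485] [-0.181 -1.345  0.762]
[ 10.777  40.47  -20.668] [ 0.231 -0.058  0.023]
head [296.56  176.183] post [298.865 -51.401]
```

View pics/w1.png

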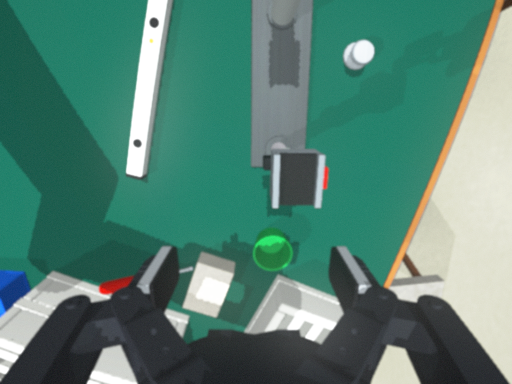

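The wrist view shows the head at about (298,180) and its red button at (326,177), against a predicted (297,176). I'll enlarge it to refine the head's position.

Run:
```python
import cv2
a=cv2.imread("pics/w1.png")[120:220,240:350]; cv2.imwrite("pics/w1c.png",cv2.resize(a,None,fx=6,fy=6,interpolation=cv2.INTER_CUBIC))
```

```text
(no output)
```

View pics/w1c.png

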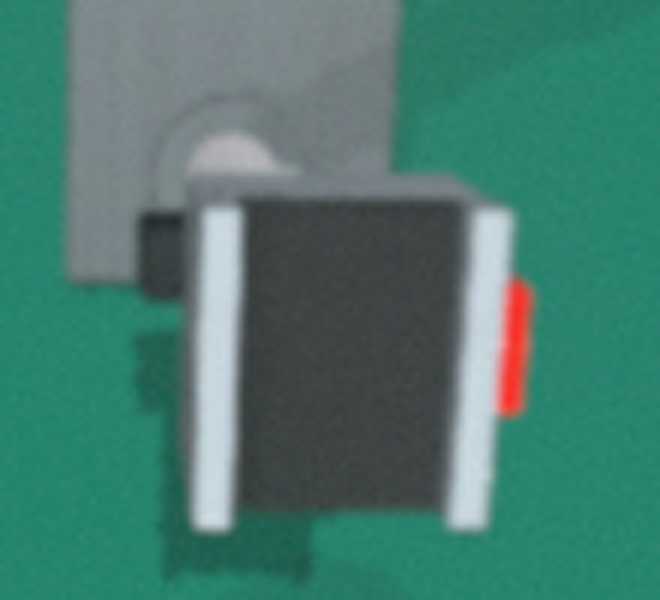

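Run:
```python
from h import *
from rig import r, camera_params
s=r.sense();p=camera_params("wrist");T=tool_T(s)
c=lambda x,y:(240+x/6-.4,120+y/6-.4)
P={n:plane(p,c(*q),222,T) for n,q in dict(a=(202,208),b=(513,208),c=(191,530),d=(488,530)).items()}
for n,v in P.items(): print(n,v)
m=sum(P.values())/4; print("head centre",m, "w",np.linalg.norm(P['b']-P['a']),np.linalg.norm(P['d']-P['c']),"len",np.linalg.norm(P['a']-P['c']))
v=P['a']-P['c']+P['b']-P['d']; print("yaw",np.arctan2(-v[0],v[1]))
print("dark box z?",plane(p,c(160,250),130,T),plane(p,c(160,250),190,T))
D=camera_params("side"); print(plane(D,(180+268/4.8,135+165/4.8),140),)
# triangulate dark box
o1,d1=ray(p,c(160,250),T);o2,d2=ray(D,(180+268/4.8,135+165/4.8)); A=np.c_[d1,-d2]; t=np.linalg.lstsq(A,o2-o1,rcond=None)[0]; print(o1+d1*t[0],o2+d2*t[1])
print(*delta(s,[664,-143,180],frame(YAW,1)))
```

```text
a [ 641.777 -120.67   222.   ]
b [ 686.343 -110.45   222.   ]
c [ 652.292 -169.754  222.   ]
d [ 697.691 -159.587  222.   ]
head centre [ 669.526 -140.115  222.   ] w 45.723005144732184 46.52303007769899 len 50.19769899632761
yaw 0.21902535562184094
dark box z? [ 645.686 -143.755  130.   ] [ 640.181 -133.516  190.   ]
[ 638.573 -134.353  140.   ]
[ 645.39  -143.204  133.227] [ 641.189 -144.167  133.006]
[130.591  34.588 -15.349] [ 0.748 -0.217 -0.184]
```

Request:
drive_tool(
  rows=[20,17,-7,0.4,0,0,100,40,34,-15,0.7,-0.2,-0.2,100,40,34,-15,0.7,-0.2,-0.2,100,40,34,-15,0.7,-0.2,-0.2,100,40,34,-15,0.7,-0.2,-0.2,100],
)

```text
clock: 2.08
eef_pos: [663.1, -144.8, 271.6]
tcp_rot: [1.091, 1.57, -0.269]
contact_force: [-0.3, 0.6, -0.4]
opening: 0.998
```

Run:
```python
from h import *
from rig import r, grab_frame, camera_params
s=r.sense(); im=grab_frame("wrist"); cv2.imwrite("pics/w2.png",im[:,:,::-1])
import pickle; pickle.dump(s,open("w2.pkl","wb"))
print(s["clock"],s["eef_pos"],s["qvel"])
cv2.imwrite("pics/w2c.png",cv2.resize(im[130:290,200:400,::-1],None,fx=4,fy=4,interpolation=cv2.INTER_CUBIC))
```

```text
2.075 [ 663.139 -144.758  271.57 ] [ 0.001 -0.003 -0.001  0.003 -0.003 -0.   ]
```

View pics/w2c.png

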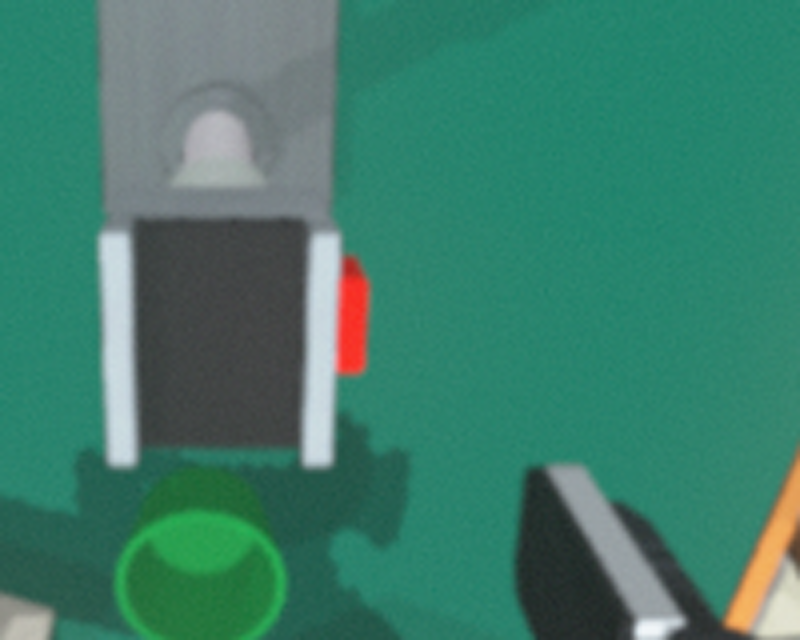

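Run:
```python
from h import *
import pickle
from rig import r, camera_params
s=pickle.load(open("w2.pkl","rb"));p=camera_params("wrist");T=tool_T(s)
c=lambda x,y:(200+x/4-.4,130+y/4-.4)
P={n:plane(p,c(*q),222,T) for n,q in dict(a=(98,232),b=(341,232),c=(106,467),d=(335,465)).items()}
m=sum(P.values())/4; print("head centre",m, "w",np.linalg.norm(P['b']-P['a']),np.linalg.norm(P['d']-P['c']),"len",np.linalg.norm(P['a']-P['c']))
v=P['a']-P['c']+P['b']-P['d']; print("yaw",np.arctan2(-v[0],v[1]))
s=r.sense(); print(s["eef_pos"])
print(*delta(s,[m[0],m[1],180],frame(YAW,1)))
```

```text
head centre [ 664.988 -146.031  222.   ] w 46.031729947956144 46.88372326494537 len 50.13776400882619
yaw 0.21438016850059727
[ 663.161 -144.695  271.567]
[91.569  1.431  1.658] [-0.009  0.019 -0.047]
```

Request:
drive_tool(
  rows=[30,2.3,1,0,0,0,100,62,2.3,1,0,0,0,100,95,2.3,1,0,0,0,90,95,2.3,1,0,0,0,80,95,2.3,1,0,0,0,80,95,2.3,1,0,0,0,80],
  newtons=20,
)

```text
clock: 2.88
eef_pos: [666.7, -145.6, 178.6]
tcp_rot: [1.149, 1.567, -0.211]
contact_force: [1.1, -0.7, 1.0]
opening: 0.8
```

Run:
```python
from h import *
from rig import r, grab_frame, camera_params
s=r.sense(); print(s["eef_pos"],s["opening"],s["contact_force"])
im=grab_frame("wrist"); 
cv2.imwrite("pics/w3.png",im[:,:,::-1])
im=grab_frame("scene");cv2.imwrite("pics/s3c.png",cv2.resize(im[120:250,140:300,::-1],None,fx=4.5,fy=4.5,interpolation=cv2.INTER_CUBIC))
```

```text
[ 666.701 -145.554  178.616] 0.800160863937515 [ 1.058 -0.655  0.961]
```

View pics/w3.png

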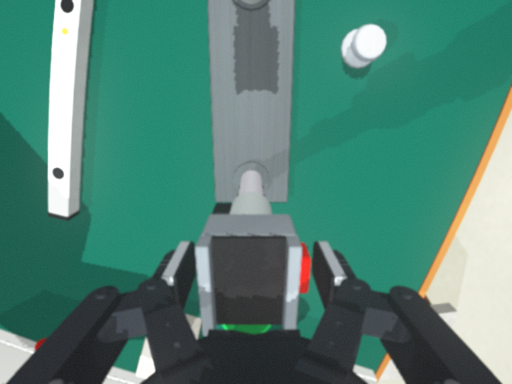

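View pics/s3c.png

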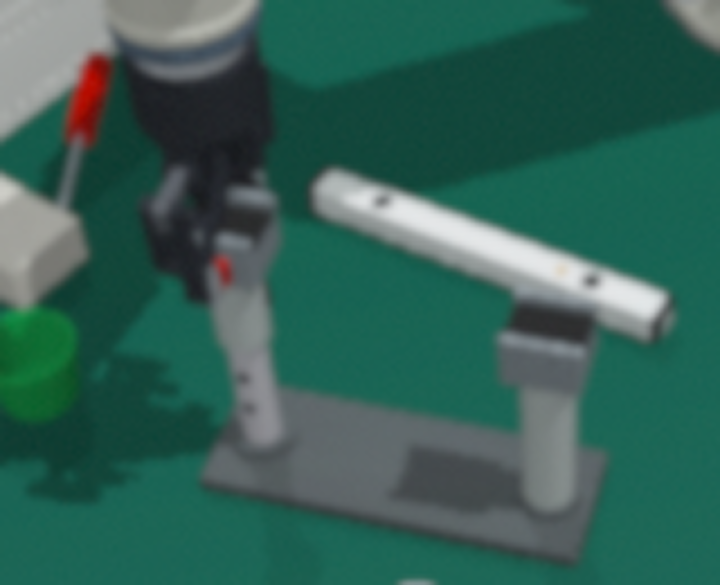

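Request:
drive_tool(
  rows=[2,0,0,0,0,0,75,2,0,0,0,0,0,71,2,0,0,0,0,0,68,2,0,0,0,0,0,66,2,0,0,0,0,0,64,2,0,0,0,0,0,62],
  newtons=20,
)

```text
clock: 3.72
eef_pos: [667.1, -145.3, 176.5]
tcp_rot: [1.228, 1.566, -0.132]
contact_force: [5.0, 2.0, 1.4]
opening: 0.623
```

Request:
drive_tool(
  rows=[0,0,0,0,0,0,60,0,0,0,0,0,0,58,0,0,0,0,0,0,57,0,0,0,0,0,0,56,0,0,0,0,0,0,56],
  newtons=20,
)

```text
clock: 4.35
eef_pos: [665.4, -145.6, 175.8]
tcp_rot: [0.677, 1.57, -0.683]
contact_force: [-7.4, -1.8, 1.0]
opening: 0.561
```

Run:
```python
from h import *
from rig import r, grab_frame, camera_params
s=r.sense(); print(s["eef_pos"],s["opening"],s["contact_force"])
im=grab_frame("wrist"); 
cv2.imwrite("pics/w4.png",cv2.resize(im[190:360,140:370,::-1],None,fx=3.4,fy=3.4,interpolation=cv2.INTER_CUBIC))
im=grab_frame("scene");cv2.imwrite("pics/s4c.png",cv2.resize(im[120:250,140:300,::-1],None,fx=4.5,fy=4.5,interpolation=cv2.INTER_CUBIC))
```

```text
[ 665.394 -145.615  175.814] 0.5608855416978985 [-7.417 -1.825  1.042]
```

View pics/w4.png

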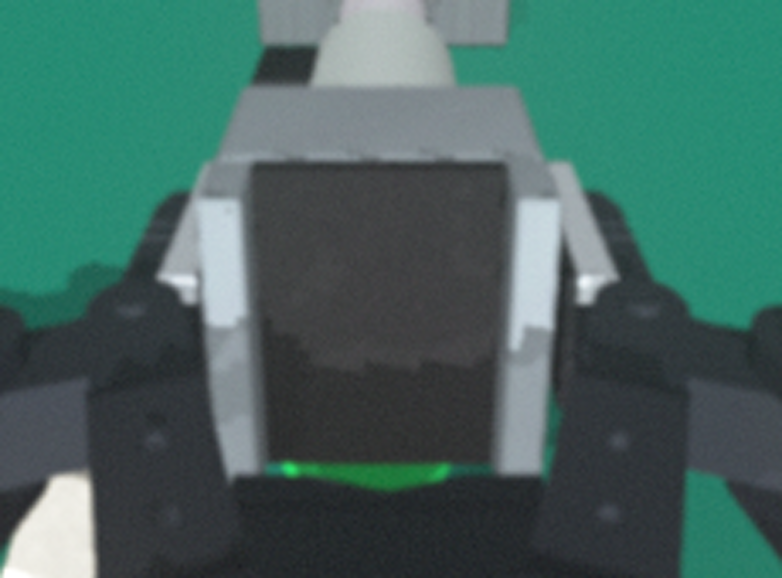

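View pics/s4c.png

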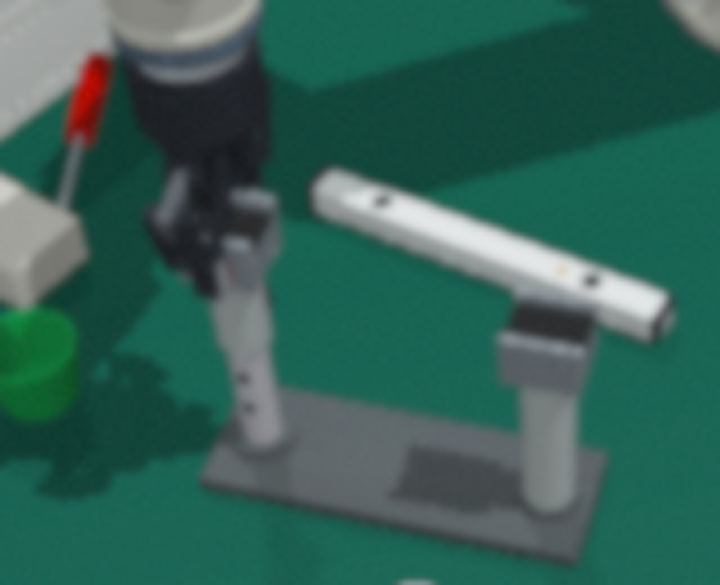

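Request:
drive_tool(
  rows=[1,-0.5,0,0,0,0,55,2.5,-1,0,0,0,0,55,4,-1,0,0,0,0,55,5.5,-1,0,0,0,0,55],
  newtons=20,
)

```text
clock: 4.95
eef_pos: [665.0, -145.7, 170.5]
tcp_rot: [1.037, 1.569, -0.323]
contact_force: [2.8, 1.2, 1.5]
opening: 0.551
```

Run:
```python
from h import *
from rig import r, grab_frame, camera_params
s=r.sense(); print(s["eef_pos"],s["opening"],s["contact_force"])
im=grab_frame("wrist"); 
cv2.imwrite("pics/w5.png",cv2.resize(im[190:360,140:370,::-1],None,fx=3.4,fy=3.4,interpolation=cv2.INTER_CUBIC))
```

```text
[ 665.015 -145.747  170.457] 0.5509412300863092 [2.782 1.209 1.486]
```

View pics/w5.png

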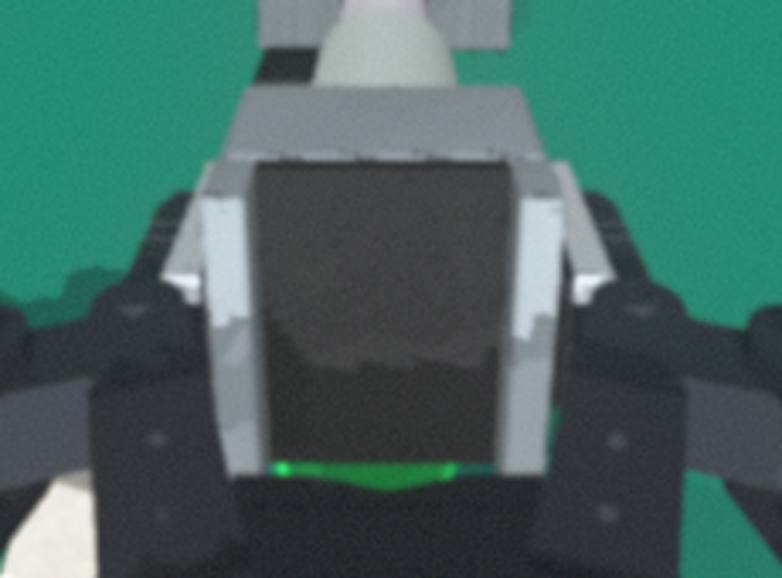

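The head looks the same size in the gripper's view after 5 mm, at 0.55 opening, so it is sliding with the fingers. I'll continue down.

Request:
drive_tool(
  rows=[1.5,0,0,0,0,0,55,3,0,0,0,0,0,55,4.5,0,0,0,0,0,55,6,0,0,0,0,0,55,7.5,0,0,0,0,0,55,9,0,0,0,0,0,55,9,0,0,0,0,0,55],
  newtons=20,
)

```text
clock: 5.88
eef_pos: [665.0, -145.7, 161.0]
tcp_rot: [1.022, 1.569, -0.338]
contact_force: [1.4, 0.5, -0.5]
opening: 0.553
```

Run:
```python
from h import *
from rig import r, grab_frame, camera_params
s=r.sense(); print(s["eef_pos"],s["opening"],s["contact_force"])
im=grab_frame("side"); 
cv2.imwrite("pics/d6.png",cv2.resize(im[100:260,180:330,::-1],None,fx=3.6,fy=3.6,interpolation=cv2.INTER_CUBIC))
im=grab_frame("scene");cv2.imwrite("pics/s6c.png",cv2.resize(im[120:250,140:300,::-1],None,fx=4.5,fy=4.5,interpolation=cv2.INTER_CUBIC))
```

```text
[ 665.018 -145.745  160.951] 0.5533209445623553 [ 1.415  0.462 -0.456]
```

View pics/s6c.png

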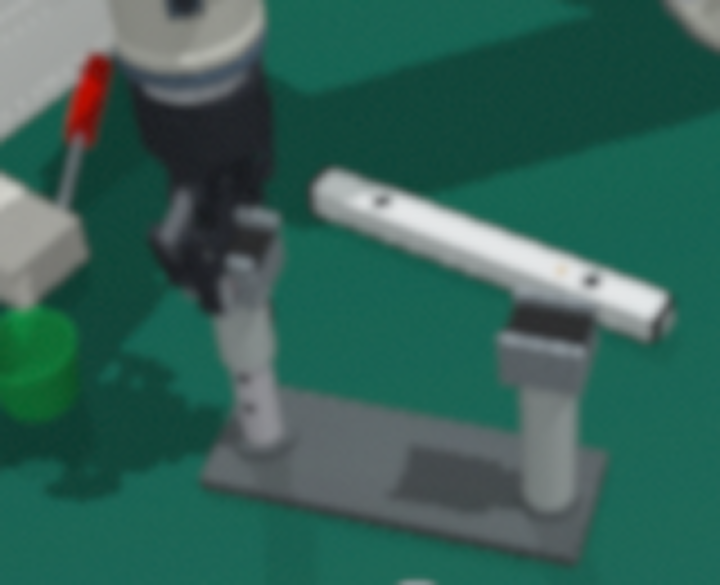

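View pics/d6.png

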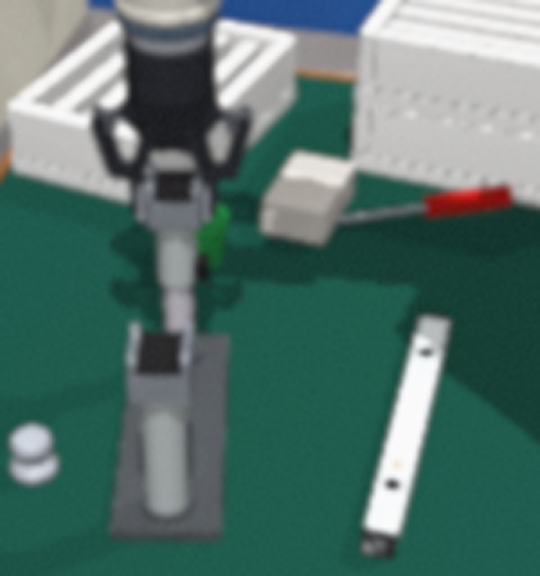

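Request:
drive_tool(
  rows=[0,0,0,0,0,0,65,0,0,0,0,0,0,80,0,0,0,0,0,0,85,-20,0,0,0,0,0,88,-45,0,0,0,0,0,88,-75,-0.5,0,0,0,0,60,-75,-1,0,0,0,0,20,-75,-1,0,0,0,0,0,-75,-1,0,0,0,0,0,-75,-1,0,0,0,0,0],
  newtons=20,
)

```text
clock: 7.22
eef_pos: [663.5, -145.8, 235.1]
tcp_rot: [0.868, 1.57, -0.492]
contact_force: [-0.1, 0.3, -0.4]
opening: 0.003
```

Run:
```python
from h import *
from rig import r, grab_frame, camera_params
s=r.sense(); print(s["eef_pos"],s["opening"],s["contact_force"])
im=grab_frame("wrist");  cv2.imwrite("pics/w7.png",im[:,:,::-1])
```

```text
[ 663.484 -145.786  235.081] 0.0031140438348631894 [-0.08   0.319 -0.352]
```

View pics/w7.png

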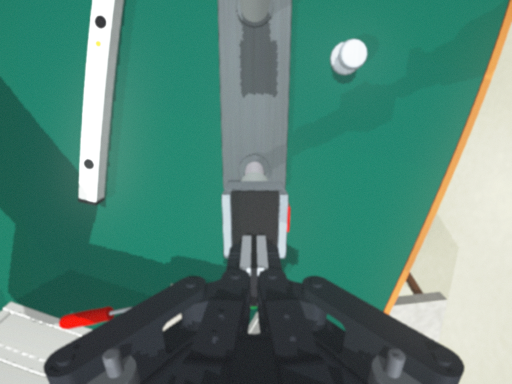

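Request:
drive_tool(
  rows=[15,0,0,0,0,0,0,28,0,0,0,0,0,0,31,0,0,0,0,0,0,33,0,0,0,0,0,0,34,0,0,0,0,0,0,35,0,0,0,0,0,0],
)

```text
clock: 8.02
eef_pos: [663.9, -145.9, 200.6]
tcp_rot: [1.013, 1.569, -0.347]
contact_force: [-0.1, 0.2, -0.3]
opening: -0.004
```

Request:
drive_tool(
  rows=[1,0,0,0,0,0,0,2,0,0,0,0,0,0,3,0,0,0,0,0,0,4,0,0,0,0,0,0,5,0,0,0,0,0,0],
)

```text
clock: 8.65
eef_pos: [663.9, -145.9, 196.3]
tcp_rot: [1.02, 1.569, -0.34]
contact_force: [-2.0, -0.2, 5.8]
opening: -0.003
```

Request:
drive_tool(
  rows=[1,0,0,0,0,0,0,2,0,0,0,0,0,0,3,0,0,0,0,0,0,4,0,0,0,0,0,0,5,0,0,0,0,0,0,6,0,0,0,0,0,0,7,0,0,0,0,0,0],
)

```text
clock: 9.52
eef_pos: [663.9, -145.9, 190.1]
tcp_rot: [1.051, 1.569, -0.309]
contact_force: [-2.4, 0.6, 5.4]
opening: 0.001
```

Request:
drive_tool(
  rows=[1,0,0,0,0,0,0,2,0,0,0,0,0,0,3,0,0,0,0,0,0,4,0,0,0,0,0,0],
)

```text
clock: 10.02
eef_pos: [663.9, -145.9, 186.9]
tcp_rot: [1.067, 1.568, -0.293]
contact_force: [-2.3, -0.7, 5.3]
opening: -0.001
```

Request:
drive_tool(
  rows=[1,0,0,0,0,0,0,2,0,0,0,0,0,0,3,0,0,0,0,0,0,3.5,0,0,0,0,0,0],
)

```text
clock: 10.52
eef_pos: [663.9, -145.9, 184.1]
tcp_rot: [1.071, 1.568, -0.289]
contact_force: [-2.3, 1.3, 5.5]
opening: -0.001
```

Request:
drive_tool(
  rows=[1,0,0,0,0,0,0,2,0,0,0,0,0,0,3,0,0,0,0,0,0,3.5,0,0,0,0,0,0],
)

```text
clock: 11.02
eef_pos: [663.9, -145.9, 181.3]
tcp_rot: [1.069, 1.568, -0.291]
contact_force: [-2.2, 0.7, 6.1]
opening: 0.001
```

Request:
drive_tool(
  rows=[1,0,0,0,0,0,0,2,0,0,0,0,0,0,3,0,0,0,0,0,0],
)

```text
clock: 11.4
eef_pos: [663.9, -145.9, 179.1]
tcp_rot: [1.07, 1.568, -0.29]
contact_force: [-1.9, 0.9, 6.2]
opening: -0.002
```

Request:
drive_tool(
  rows=[1,0,0,0,0,0,0,2,0,0,0,0,0,0,3,0,0,0,0,0,0],
)

```text
clock: 11.78
eef_pos: [663.9, -145.9, 176.8]
tcp_rot: [1.073, 1.567, -0.287]
contact_force: [-2.7, -0.1, 5.6]
opening: 0.001
```

Request:
drive_tool(
  rows=[1,0,0,0,0,0,0,2,0,0,0,0,0,0,3,0,0,0,0,0,0],
)

```text
clock: 12.15
eef_pos: [664.0, -145.9, 174.4]
tcp_rot: [1.087, 1.567, -0.273]
contact_force: [-1.7, 0.6, 2.3]
opening: -0.0
```

Request:
drive_tool(
  rows=[0.5,0,0,0,0,0,0,1,0,0,0,0,0,0],
)

```text
clock: 12.4
eef_pos: [664.0, -145.9, 173.4]
tcp_rot: [1.088, 1.567, -0.272]
contact_force: [-1.6, 0.5, 1.7]
opening: 0.002
```

Request:
drive_tool(
  rows=[1,0,0,0,0,0,0,2,0,0,0,0,0,0],
)

```text
clock: 12.65
eef_pos: [664.0, -145.9, 171.3]
tcp_rot: [1.081, 1.567, -0.279]
contact_force: [-1.2, -0.7, 5.1]
opening: 0.0
```

Run:
```python
from h import *
from rig import r, grab_frame, camera_params
s=r.sense(); print(s["eef_pos"],s["opening"],s["contact_force"])
im=grab_frame("wrist");  cv2.imwrite("pics/w8.png",cv2.resize(im[120:280,180:340,::-1],None,fx=3.5,fy=3.5,interpolation=cv2.INTER_CUBIC))
im=grab_frame("scene");cv2.imwrite("pics/s8c.png",cv2.resize(im[160:240,170:250,::-1],None,fx=7,fy=7,interpolation=cv2.INTER_CUBIC))
```

```text
[ 663.984 -145.907  171.315] 0.00017111343708228074 [-1.246 -0.703  5.061]
```

View pics/w8.png

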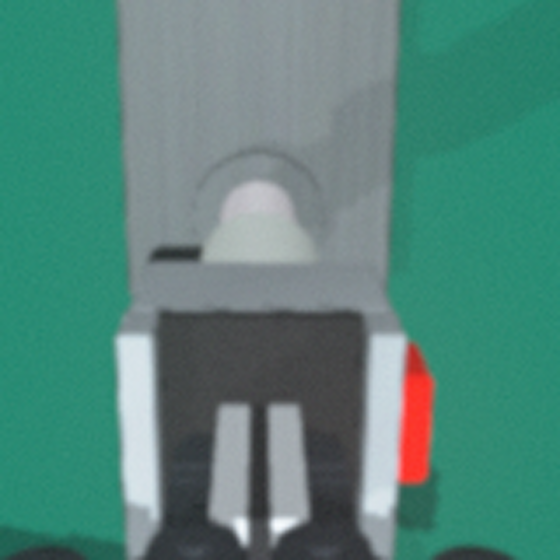

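View pics/s8c.png

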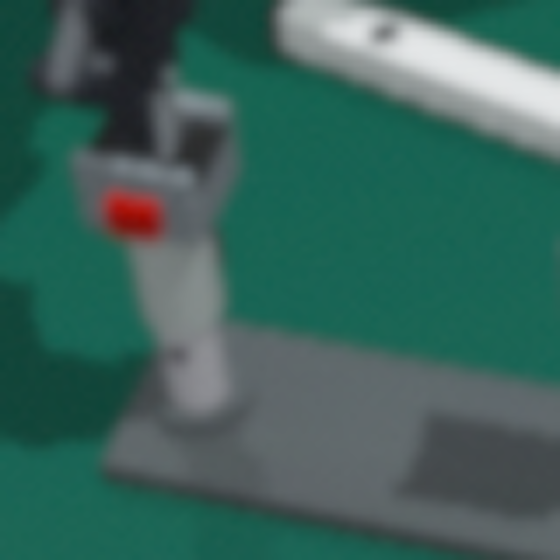

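Run:
```python
from h import *
from rig import r, camera_params
s=r.sense();p=camera_params("wrist");T=tool_T(s)
c=lambda x,y:(180+x/3.5-.4,120+y/3.5-.4)
for zf in (170,171.5,173):
    zl=zf+8
    P=[plane(p,c(*q),zl,T) for q in [(117,335),(406,335)]]; print(zf,"lip w",np.linalg.norm(P[1]-P[0]))
    # lips line right at z lip ; button right edge at top z=zf-15+9
    b=plane(p,c(433,385),zf-6,T); l=plane(p,c(403,385),zl,T)
    ex=np.array([np.cos(.213),np.sin(.213),0])
    m=(P[0]+P[1])/2
    print("button out from centre",(b-m)@ex-23, "head c x",m@ex)
```

```text
170 lip w 45.854399897965884
button out from centre 7.673365477475635 head c x 619.291319107802
171.5 lip w 45.34793724931859
button out from centre 7.366943078065777 head c x 619.2837784271306
173 lip w 44.84147460067142
button out from centre 7.060520678655699 head c x 619.2762377464595
```

Request:
drive_tool(
  rows=[1,0,0,0,0,0,0,2,0,0,0,0,0,0,2,0,0,0,0,0,0],
)

```text
clock: 13.12
eef_pos: [664.1, -145.9, 170.9]
tcp_rot: [1.1, 1.566, -0.26]
contact_force: [-5.9, 1.1, 14.4]
opening: -0.005
```

Run:
```python
from h import *
from rig import r, camera_params
s=r.sense()
print(*delta(s,[442.5,-90,150],frame(-0.034,1)))
```

```text
[  19.895 -205.041 -101.08 ] [14.022  0.085 -0.233]
```

Request:
drive_tool(
  rows=[-25,0,0,0,0,0,0,-60,0,0,0,0,0,20,-70,-40,-20,4,0,0,60,-60,-90,-45,8,0,0,80,-40,-145,-70,12,0,0,80,-10,-190,-90,14,0,0,80,0,-205,-101,14,0,0,80,10,-205,-101,14,0,-0.2,80,10,-205,-101,14,0,-0.2,80],
  newtons=40,
)

```text
clock: 14.25
eef_pos: [443.5, -90.3, 159.7]
tcp_rot: [0.588, 1.569, -1.016]
contact_force: [0.6, -0.4, 0.1]
opening: 0.8
```

Run:
```python
from h import *
import pickle
from rig import r, grab_frame, camera_params
s=r.sense(); im=grab_frame("wrist"); pickle.dump(s,open("w9.pkl","wb")); print(s["clock"],s["eef_pos"],s["qvel"],s["contact_force"])
cv2.imwrite("pics/w9.png",im[:,:,::-1])
m=cv2.inRange(im,(190,190,190),(255,255,255)); cs,_=cv2.findContours(m,cv2.RETR_EXTERNAL,cv2.CHAIN_APPROX_NONE)
for c in sorted(cs,key=cv2.contourArea)[-4:]: print(cv2.contourArea(c),cv2.minAreaRect(c),cv2.boxPoints(cv2.minAreaRect(c)).tolist())
```

```text
14.25 [443.493 -90.289 159.669] [-0.001 -0.003 -0.02   0.002  0.014 -0.002] [ 0.571 -0.379  0.104]
33.0 ((339.5, 280.0), (6.0, 9.0), 90.0) [[335.0, 277.0], [344.0, 277.0], [344.0, 283.0], [335.0, 283.0]]
212.0 ((376.5, 379.0), (8.0, 31.0), 90.0) [[361.0, 375.0], [392.0, 375.0], [392.0, 383.0], [361.0, 383.0]]
387.5 ((497.0, 371.5), (23.0, 28.0), 90.0) [[483.0, 360.0], [511.0, 360.0], [511.0, 383.0], [483.0, 383.0]]
6098.5 ((250.5, 169.0), (254.0, 27.0), 90.0) [[237.0, 42.0], [264.0, 42.0], [264.0, 296.0], [237.0, 296.0]]
```

View pics/w9.png

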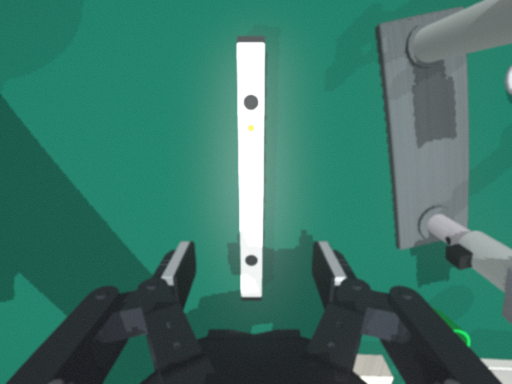

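Run:
```python
from h import *
import pickle
from rig import r, camera_params
s=pickle.load(open("w9.pkl","rb"));p=camera_params("wrist");T=tool_T(s)
g=lambda *q:plane(p,q,24,T)
a,b,c,d=g(236.5,42),g(265,42),g(240.5,297.5),g(261.5,297.5)
e=g(251,36.5)
for v in (a,b,c,d,e): print(v[:2])
print("len",np.linalg.norm((a+b)/2-(c+d)/2),"w",np.linalg.norm(a-b),np.linalg.norm(c-d))
v=(a+b)/2-(c+d)/2; print("yaw",np.arctan2(-v[0],v[1]),"mid",(a+b+c+d)/4)
print("holes",g(251,102)[:2],g(251.3,260)[:2])
m=(a+b+c+d)/4
print(*delta(r.sense(),[m[0],m[1],4],frame(np.arctan2(-v[0],v[1]),1)))
```

```text
[433.314  51.781]
[460.241  50.829]
[ 422.542 -238.716]
[ 449.484 -239.671]
[447.19   56.038]
len 290.69785179933353 w 26.944063213643243 26.95929473452805
yaw -0.037037838736482594 mid [441.395 -93.944  24.   ]
holes [444.976  -3.264] [ 438.508 -183.523]
[156.037  -2.585   3.388] [ 0.204  0.091 -0.09 ]
```

Request:
drive_tool(
  rows=[50,-2.5,2,0.2,0.1,0,70,100,-2.5,2,0.2,0.1,0,60,135,-2.5,2,0.2,0.1,0,60,150,-2.5,2,0.2,0.1,0,60,154,-2.5,2,0.2,0.1,0,60,154,-2.5,2,0.2,0.1,0,60,154,-2.5,2,0.2,0.1,0,60],
  newtons=40,
)

```text
clock: 15.18
eef_pos: [442.5, -92.8, 7.1]
tcp_rot: [1.515, 1.567, -0.093]
contact_force: [-0.1, 0.3, 0.3]
opening: 0.597
```

Request:
drive_tool(
  rows=[0,0,0,0,0,0,45,0,0,0,0,0,0,38,0,0,0,0,0,0,32,0,0,0,0,0,0,26,0,0,0,0,0,0,20,0,0,0,0,0,0,20,0,0,0,0,0,0,20],
  newtons=40,
)

```text
clock: 16.05
eef_pos: [442.2, -92.7, 7.4]
tcp_rot: [1.523, 1.568, -0.085]
contact_force: [-2.4, 0.3, 8.3]
opening: 0.295
```

Request:
drive_tool(
  rows=[-5,0,0,0,0,0,20,-15,0,0,0,0,0,20,-35,0,0,0,0,0,20,-65,0,0,0,0,0,20,-100,0,0,0,0,0,20,-140,0,0,0,0,0,20,-180,0,0,0,0,0,20,-210,0,0,0,0,0,20,-225,0,0,0,0,0,20,-225,0,0,0,0,0,20],
  newtons=60,
)

```text
clock: 17.3
eef_pos: [441.7, -92.7, 232.9]
tcp_rot: [1.488, 1.566, -0.12]
contact_force: [0.6, 0.0, -2.8]
opening: 0.287
```

Run:
```python
from h import *
from rig import r, grab_frame, camera_params
s=r.sense(); im=grab_frame("wrist"); print(s["clock"],s["eef_pos"],s["contact_force"],s["wrist_torque"],s["opening"])
cv2.imwrite("pics/w10.png",im[:,:,::-1])
print(*delta(r.sense(),[643.3,-45.3,232],frame(0.213,1)))
```

```text
17.3 [441.741 -92.683 232.897] [ 0.62   0.003 -2.812] [-0.014  0.021 -0.042] 0.2871135914536949
[  0.433 200.27  -54.674] [-14.312   0.025  -0.157]
```

View pics/w10.png

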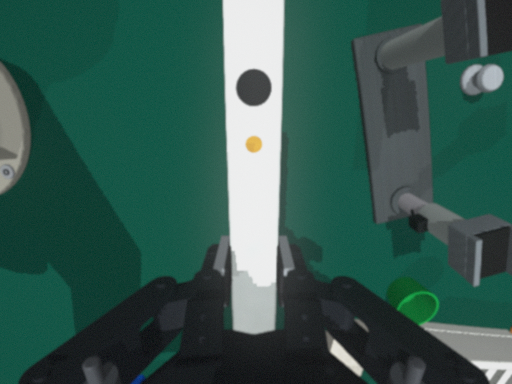

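Request:
drive_tool(
  rows=[0,15,-4,-1,0,0,20,0,42,-11,-3,0,0,20,0,72,-19,-5,0,0,20,0,102,-28,-7,0,0,20,0,132,-36,-9.5,0,0,20,0,160,-44,-12,0,0,20,0,182,-50,-13.5,0,0,20,0,195,-54,-14.3,0,-0.1,20,0,200,-54.5,-14.3,0,-0.1,20,0,200,-54.5,-14.3,0,-0.1,20],
  newtons=60,
)

```text
clock: 18.6
eef_pos: [642.7, -45.5, 231.9]
tcp_rot: [-0.467, 1.57, -1.825]
contact_force: [-0.0, 0.0, -1.9]
opening: 0.288
```

Run:
```python
from h import *
from rig import r, grab_frame, camera_params
s=r.sense(); im=grab_frame("wrist"); print(s["clock"],s["eef_pos"],s["contact_force"],s["opening"])
cv2.imwrite("pics/w11.png",im[:,:,::-1])
im=grab_frame("scene");cv2.imwrite("pics/s11c.png",cv2.resize(im[100:250,150:310,::-1],None,fx=4,fy=4,interpolation=cv2.INTER_CUBIC))
im=grab_frame("side");cv2.imwrite("pics/d11c.png",cv2.resize(im[100:260,150:310,::-1],None,fx=3.7,fy=3.7,interpolation=cv2.INTER_CUBIC))
print(*delta(r.sense(),[643.3,-45.3,232],frame(0.213,1)))
```

```text
18.6 [642.694 -45.509 231.861] [-0.002  0.006 -1.865] 0.28833064760998434
[ 0.514  0.941 -0.179] [-0.037  0.03  -0.036]
```

View pics/w11.png

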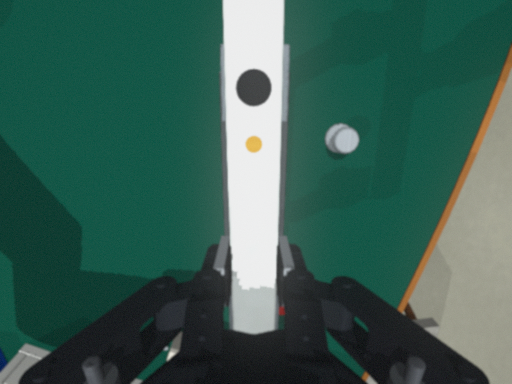

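View pics/s11c.png

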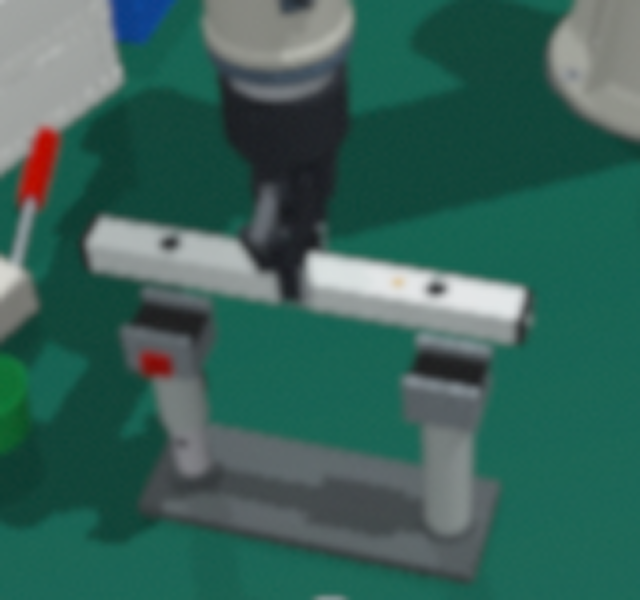

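View pics/d11c.png

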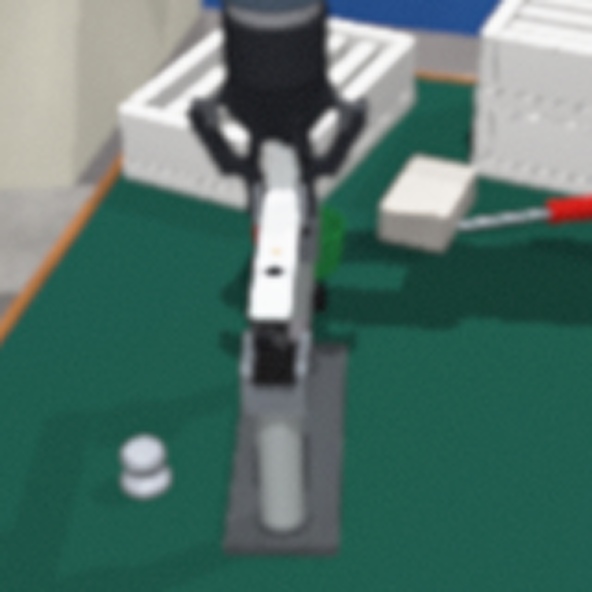

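Request:
drive_tool(
  rows=[12,0.9,0,0,0,0,20,24,0.9,0,0,0,0,20,34,0.9,0,0,0,0,20,40,0.9,0,0,0,0,20,43,0.9,0,0,0,0,20,45,0.9,0,0,0,0,20,46,0.9,0,0,0,0,20,46,0.9,0,0,0,0,20],
  newtons=60,
)

```text
clock: 19.75
eef_pos: [643.4, -45.5, 186.7]
tcp_rot: [1.01, 1.57, -0.349]
contact_force: [0.4, 0.1, -2.4]
opening: 0.288
```

Run:
```python
from h import *
from rig import r, grab_frame, camera_params
s=r.sense(); print(s["clock"],s["eef_pos"],s["contact_force"],s["opening"])
im=grab_frame("scene");cv2.imwrite("pics/s12c.png",cv2.resize(im[130:250,160:310,::-1],None,fx=5,fy=5,interpolation=cv2.INTER_CUBIC))
im=grab_frame("side");cv2.imwrite("pics/d12c.png",cv2.resize(im[130:250,170:290,::-1],None,fx=5,fy=5,interpolation=cv2.INTER_CUBIC))
```

```text
19.75 [643.434 -45.515 186.681] [ 0.405  0.06  -2.389] 0.2882855749267551
```

View pics/s12c.png

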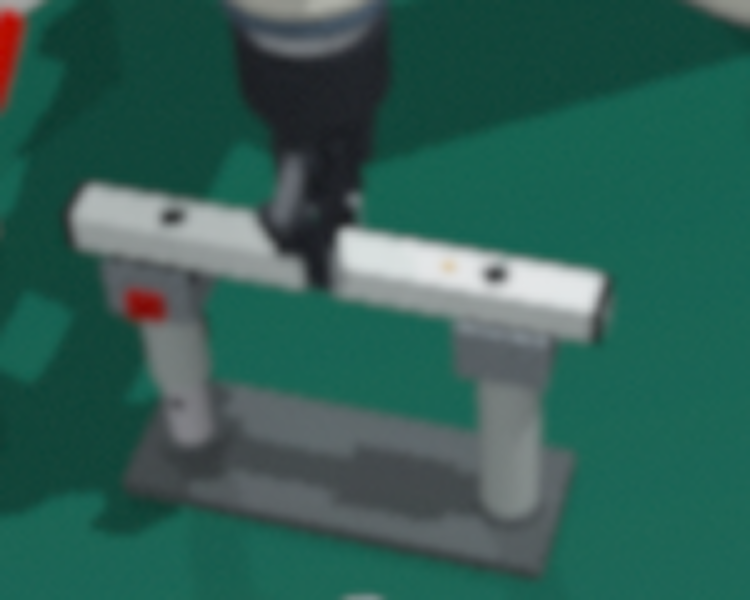

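View pics/d12c.png

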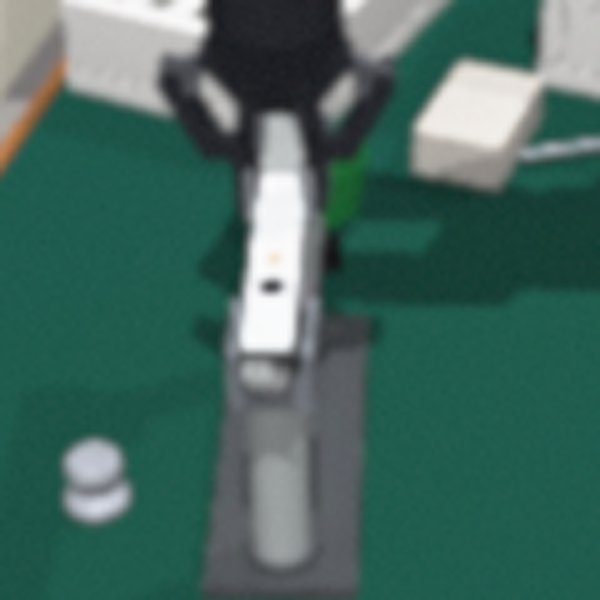

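The rail sits between the lips in the side view, inside the post's channel around (270,350). I'll keep lowering in small steps.

Request:
drive_tool(
  rows=[1,0,0,0,0,0,20,2,0,0,0,0,0,20,3,0,0,0,0,0,20,4,0,0,0,0,0,20],
  newtons=40,
)

```text
clock: 20.35
eef_pos: [643.4, -45.5, 182.6]
tcp_rot: [0.941, 1.57, -0.417]
contact_force: [0.2, -0.9, -2.9]
opening: 0.287
```

Request:
drive_tool(
  rows=[1,0,0,0,0,0,20,2,0,0,0,0,0,20,2,0,0,0,0,0,20],
  newtons=40,
)

```text
clock: 20.72
eef_pos: [643.5, -45.6, 181.0]
tcp_rot: [1.01, 1.569, -0.349]
contact_force: [-0.4, -1.7, 1.3]
opening: 0.286
```

Request:
drive_tool(
  rows=[1,0,0,0,0,0,20,1.5,0,0,0,0,0,20],
  newtons=20,
)

```text
clock: 20.98
eef_pos: [643.6, -45.7, 180.3]
tcp_rot: [1.056, 1.569, -0.302]
contact_force: [-4.7, -1.7, 9.6]
opening: 0.29
```

Run:
```python
from h import *
from rig import r
s=r.sense(); print(s["clock"],s["eef_pos"],s["contact_force"],s["wrist_torque"],tool_T(s)[:3,:3])
```

```text
20.975 [643.625 -45.701 180.334] [-4.743 -1.693  9.624] [0.255 0.889 0.134] [[ 0.002  0.978  0.211]
 [-0.001  0.211 -0.978]
 [-1.     0.002  0.001]]
```

Request:
drive_tool(
  rows=[-0.5,0,0,0,0,0,29,-0.5,0,0,0,0,0,31,-0.5,0,0,0,0,0,34,-0.5,0,0,0,0,0,40,-0.5,0,0,0,0,0,48,-0.5,0,0,0,0,0,55,-0.5,0,0,0,0,0,60],
  newtons=20,
)

```text
clock: 21.85
eef_pos: [643.6, -45.7, 180.8]
tcp_rot: [1.046, 1.569, -0.313]
contact_force: [0.7, -0.6, 0.6]
opening: 0.6
```

Run:
```python
from h import *
from rig import r, grab_frame, camera_params
s=r.sense(); print(s["clock"],s["eef_pos"],s["contact_force"],s["opening"])
im=grab_frame("wrist");cv2.imwrite("pics/w13.png",im[:,:,::-1])
```

```text
21.85 [643.642 -45.703 180.813] [ 0.653 -0.628  0.565] 0.5998272384249644
```

View pics/w13.png

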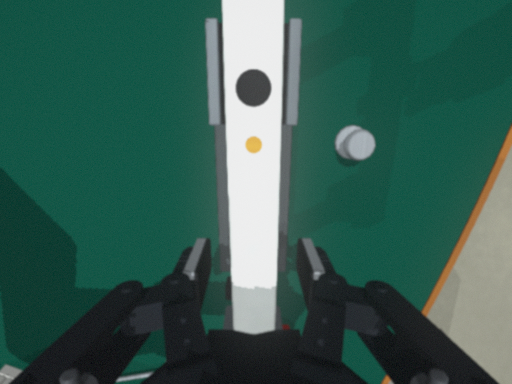

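Fingers are clear, and the rail sits between the post lips (about 221 and 287) with the edges at 224 and 284. I'll retreat and check.

Request:
drive_tool(
  rows=[-15,0,0,0,0,0,70,-40,0,0,0,0,0,80,-80,0,0,0,0,0,80,-120,0,0,0,0,0,80,-120,-50,0,0,0,0,80,-120,-100,0,0,0,0,80,-120,-150,0,0,0,0,80,-120,-150,0,0,0,0,80,-120,-150,0,0,0,0,80],
)

```text
clock: 23.02
eef_pos: [497.7, -77.3, 301.9]
tcp_rot: [1.175, 1.567, -0.184]
contact_force: [0.3, -1.0, 0.4]
opening: 0.8
```

Run:
```python
from h import *
from rig import r, grab_frame, camera_params
s=r.sense(); print(s["clock"],s["eef_pos"],s["contact_force"],s["opening"],s["qvel"])
im=grab_frame("wrist");cv2.imwrite("pics/w14.png",im[:,:,::-1])
im=grab_frame("scene");cv2.imwrite("pics/s14.png",im[:,:,::-1]);cv2.imwrite("pics/s14c.png",cv2.resize(im[140:250,160:310,::-1],None,fx=5,fy=5,interpolation=cv2.INTER_CUBIC))
im=grab_frame("side");cv2.imwrite("pics/d14c.png",cv2.resize(im[130:250,170:290,::-1],None,fx=5,fy=5,interpolation=cv2.INTER_CUBIC))
```

```text
23.025 [497.7   -77.329 301.868] [ 0.296 -0.99   0.372] 0.7996547739966999 [ 0.009  0.025 -0.016 -0.003 -0.002 -0.001]
```

View pics/s14c.png

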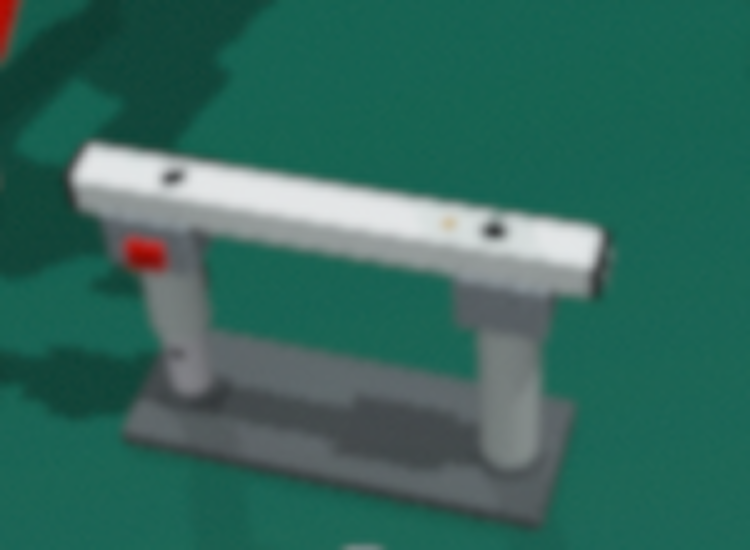

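View pics/d14c.png

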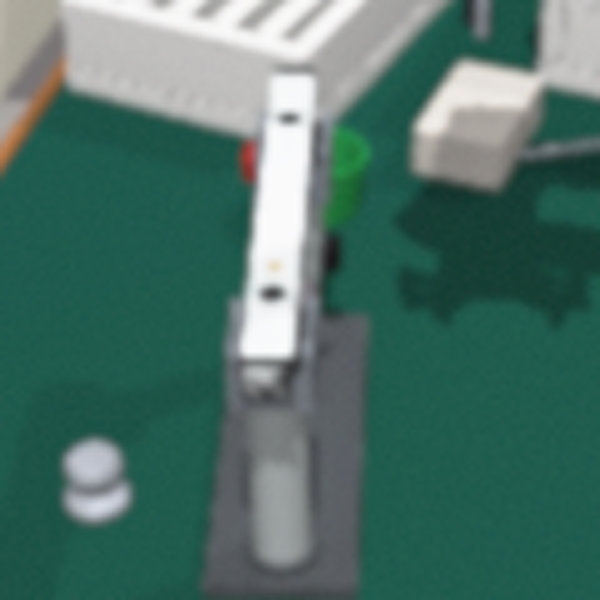

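View pics/w14.png

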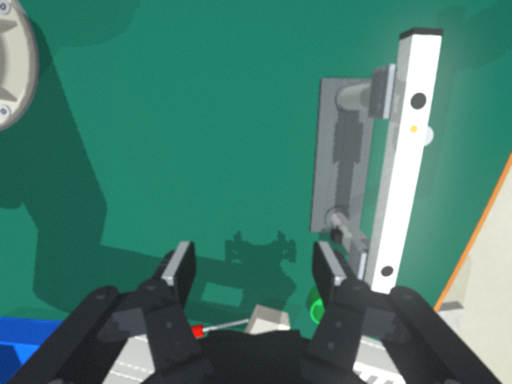

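Run:
```python
from h import *
from rig import r, camera_params
S=camera_params("scene");D=camera_params("side")
sc=lambda x,y:(160+x/5-.4,140+y/5-.4); sd=lambda x,y:(170+x/5-.4,130+y/5-.4)
H=[]
for a,b in [((173,177),(289,118)),((494,231),(272,293))]:
    o1,d1=ray(S,sc(*a));o2,d2=ray(D,sd(*b)); t=np.linalg.lstsq(np.c_[d1,-d2],o2-o1,rcond=None)[0]
    q=(o1+d1*t[0]+o2+d2*t[1])/2; H.append(q); print(q, np.linalg.norm(o1+d1*t[0]-o2-d2*t[1]))
m=(H[0]+H[1])/2; v=H[1]-H[0]; ex=np.array([np.cos(.212),np.sin(.212)]); ey=np.array([-ex[1],ex[0]])
print("offset x,y",(m-BC)[:2]@ex,(m-BC)[:2]@ey,"yaw err",np.arctan2(-v[0],v[1])-.212,"tilt",v[2]/np.hypot(v[0],v[1]))
```

```text
[ 664.198 -132.003  196.383] 2.05402699342857
[625.67   43.128 198.857] 2.0897700533585355
offset x,y 1.7788201683595402 0.49921069234136894 yaw err 0.00454281449274338 tilt 0.013798280489836199
```

```bash
python3 -c "
from rig import sign_off; print(sign_off())"
```

```text
the job is handed in; nothing more can be done
None
```

The support is lowered to its next hole and the rail is lying in both saddles. I handed the job in at about 23 s; sign-off reports no verdict.

- **Lowering:** I squeezed the button at the gripper's 20 N minimum, which is above the suggested 15 N. I slid the head down 15 mm, released it, and pushed from above with closed fingers at about 5–6 N. The catch clicked after about 43 mm of travel. It then moved only 0.4 mm under a 14 N push, and the wrist picture showed the button about 7.5 mm proud, so fully out.
- **Rail:** I gripped it at its middle, lowered it in small steps to about 10 N, and released it.
- **Last checks:** From two views, the rail is 1.8 mm off the centre line and 0.5 mm off centre along it. Its direction is within 0.005 rad of the stand's and it is tilted about 0.014 rad, all inside the limits. The arm was well clear, with no contact reading beyond noise.
- **Disagreements:** One early wrist measurement was about 5 mm off because the arm was still moving, so I retook it at rest. At contact the rail gave a brief sideways force of about 5 N, which went away on release. I could not measure the force on each saddle separately. No bystander appeared to have moved in the pictures, but I did not re-measure them.

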